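# Make up two pipe-fitting kits at the trade counter

### The arm

A 6-joint arm with a two-finger parallel gripper is mounted at the origin on the work surface. World frame = base frame: x ahead of the robot, y to its left, z up, the work surface at z = 0. Lengths are in mm, angles in rad, forces in N, time in s.
With the tool pointing down it reaches from about 350 to 975 mm from the base axis. Payload 7.1 kg.
Tool frame: the origin (TCP) lies midway between the tips of the shut fingers; the grasp point (between the pads) lies 19 mm behind it (ctrl.tcp_to_grasp is the distance from the TCP to the grasp point, in mm); z points along the fingers, y is the line along which they close (so a half turn about z gives the same grasp; the last joint's range is limited). The gripper opens to 88 mm and grips with 3 to 60 N. Pads are 20 mm wide; open, the fingers measure 115 mm over their backs; the gripper's body (75 mm by 178 mm) begins 61 mm behind the grasp point.
Start: joints at [1.16, 0.423, 1.63, -0, 1.089, -0.019], TCP at [238.625, 577.635, 195.475] pointing down, gripper open.
Joint ranges: [-3, 3], [-0.9, 2.11], [0.09, 2.58], [-1.31, 4.45], [0.11, 2.69], [-2.54, 2.54]. Speed limits (rad/s): [2.39, 2.39, 3.01, 3.14, 3.14, 3.14].

### API

Orientations are given as a rotation vector (axis times angle).
In Python, from workcell import get_obs, cams, ticket, boxes_of, ctrl gives the robot as it stands.
- The arm moves only by the shell command python3 -m creep 'ROWS' [OPENING]. ROWS is JSON, one flat list of numbers, 4 for each row, row after row: the shift along the world's x, y, z in m, then the turn about the world's z in rad. In form: [tx, ty, tz, spin, tx, ty, tz, spin, ...]. A call has 1 to 10 rows; each row is the pose to reach, as a shift and turn from the pose commanded when the call began; what a row does not reach only later rows make up. A row lasts 1/12 s, in which the tool goes at most 41.7 mm and 7.16 degrees, less where a joint would pass 70% of its speed; a pose out of reach is approached as far as the arm can. A call with a gripper value outside its range is refused whole. OPENING is the opening, from 0 (shut) to 1 (fully open), set as the call begins (- or left out, the last holds). The fingers move at their own pace and stop on an object; the grip force is fixed at half the most. Time passes only in rows, so rows that repeat a pose let the fingers close. It gives the time, the measured TCP pose, the force, the opening and the grip force at its end, in the units of the state.
- get_obs(): the state, without advancing time (a new reading comes with each control period).
- cams.get_image(name): name is "scene" or "top" or "wrist"; returns (picture, depth): 480x640x3 uint8, red, green, blue; 480x640 float32, mm along the optical axis (not along the pixel's ray), 0 where there is no reading.
- cams.get_calibration(name): a dict with "mtx" (3x3 intrinsics, pixels), "R" (3x3) and "t" (3): a world point X has camera coordinates R X + t; the wrist camera has in their place "mount" (4x4, takes a point from camera to tool coordinates, whose origin is the TCP and whose axes are the flange's). Camera axes: x right, y down, z forward; pixel columns grow to the right and rows downward; lengths in mm; the calibration is good to about 2 mm. A picture is of the moment at which its call begins: read the wrist's pose just before it. get_calibration takes no time and is no camera call.
- ticket.close_job(): hands the job in; it is judged then, once.
Trained networks look in the newest picture that a camera, given by its name, has taken for a name from the list of things; names that differ only in an ending like _2 or _b are one class to them, and where a whole thing is asked for, a point or a joint stands for the part that bears it (a point fixed in the world has none). Each returns a list of dicts, best first, with "score" (0 to 1); they miss things now and then, are a little off and sometimes report something else, mostly with a low value. They report only what shows in the picture. A call takes as long as a camera call. They do not tell look-alikes from the thing itself.
- boxes_of(camera, target): "centre" ([column, row] in pixels, amid what is visible of it).
The state is a dict: "t": time; "qpos": joint angles; "qvel": joint speeds; "joint_torque": joint torques, N m; "ee_pos": TCP position; "orientation": TCP orientation; "ft_force": force on the tool from outside, world axes, zero at the start; "moment": the same for the moment, N m; "width": finger opening in mm; "grasp_force": force on a finger pad.
Only numpy, scipy, OpenCV 4.12 (cv2) and the standard library are available. Lean on these libraries where they do the work, as an engineer would, in place of code of your own. Each camera call takes 0.05 s, during which the arm holds its last target. There are 200 camera calls.

### The job

Make up the two waste-pipe kits for collection from the grey fittings on the counter. The long carton gets the T-piece in its large cell, the right-angle elbow in its middle cell and the end cap in its small cell; the short carton gets the 45-degree bend in its large cell and the straight coupling in its small cell. Set each part down gently on the carton floor, not dropped, the same way up as it is on the counter and fully inside its cell, and leave the reducer and the cement tin where they stand.

Things in the scene. Friction and masses are not known exactly. Their poses are not given: they have to be found in the camera images.
- tee_mid (a point): T-piece, grey plastic, lying flat: sockets 40 mm round, axes level, 20 mm up. Straight run 100 mm long along local x, its axis at y -15 mm; the branch leaves its middle along +y, mouth at y +35 mm. Outline 100 x 70 x 40 mm, 80 g. Point: centre of the outline, half-way up (20 mm), z up. Good grip: across the branch (40 mm wide, free from y +5 to +35).
- elbow_mid (a point): right-angle (90 degree) elbow, grey plastic, lying flat: two sockets 40 mm round, axes level and meeting at x -15, y -15 mm; one runs along local +x to its mouth at x +35 mm, the other along +y to its mouth at y +35 mm. Outline 70 x 70 x 40 mm, 60 g. Point: centre of the outline, half-way up (20 mm), z up. Good grip: across either socket near its mouth.
- bend_mid (a point): shallow (45 degree) bend, grey plastic, lying flat: two sockets 40 mm round, axes level and meeting at x 0, y +9 mm; one runs 45 mm towards local +x turned 22.5 degrees to -y (mouth centre x +42, y -8 mm), the other mirrors it to -x. Outline 99 x 53 x 40 mm, 55 g. Point: centre of the outline, half-way up (20 mm), z up. Good grip: across a socket near its mouth.
- cap_mid (a point): end cap, grey plastic: a low round cap standing mouth down, closed and slightly domed on top, 40 mm in diameter, 30 mm high, 30 g. Point: its centre, half-way up (15 mm), z up.
- coupling_mid (a point): straight coupling, grey plastic: a sleeve standing on end, 40 mm in diameter all the way up with a narrow groove round the middle, open bore (33 mm) at the top, 56 mm high, 40 g. Point: its centre, half-way up (28 mm), z up.
- reducer_mid (a point): reducer, grey plastic, in neither kit: stands on end like the coupling but stepped, 40 mm in diameter below, only 27 mm in the upper half, small bore at the top, 56 mm high, 40 g. Point: its centre, half-way up (28 mm).
- tin_mid (a point): tin of pipe cement, in neither kit: a metal can 60 mm in diameter with a pale label and a narrower black screw cap, 78 mm high in all, 0.28 kg. Point: its centre, half-way up (39 mm).
- carton_long: long kit carton, brown cardboard, open, fixed, roughly across the counter: 124 (x) x 316 (y) x 36 mm, three cells in a row along local y, each 116 mm wide in x. Large cell 130 mm long, centred at y -89 mm; middle cell 100 mm, at y +30; small cell 70 mm, at y +119. Walls, dividers, floor 4 mm thick; dividers 2 mm lower. Origin: centre of its underside on the counter, z up.
- carton_short: short kit carton, brown cardboard, open, fixed, roughly across the counter: 124 (x) x 207 (y) x 36 mm, two cells in a row along local y, each 116 mm wide in x. Large cell 125 mm long, centred at y -37 mm; small cell 70 mm, at y +64.5. Walls, divider, floor 4 mm thick; divider 2 mm lower. Origin: centre of its underside on the counter, z up.
Things that resemble listed ones, but are neither listed nor needed, are in the scene too. What is shaped like the part that bears elbow_mid but blue is not meant.

How it is judged (in metres and radians):
At the end, for the whole second after the job is handed in: Each part in its named cell: centre over 10 mm from the cell walls, within 6 mm of its resting height on the carton floor, within 0.15 rad of its starting way up, at rest (under 0.03 m/s); reducer and tin upright (0.3 rad), within 30 mm of their starts (y of tee_mid in the frame of carton_long between -0.144 and -0.034 m and x of tee_mid in the frame of carton_long between -0.048 and 0.048 m and z of tee_mid in the frame of carton_long between 0.018 and 0.03 m and angle between each of tee_mid, elbow_mid, cap_mid, bend_mid, coupling_mid's own z axis and vertical below 0.15 rad and linear speed of each of tee, elbow, cap, bend, coupling below 0.03 m/s and y of elbow_mid in the frame of carton_long between -0.01 and 0.07 m and x of elbow_mid in the frame of carton_long between -0.048 and 0.048 m and z of elbow_mid in the frame of carton_long between 0.018 and 0.03 m and y of cap_mid in the frame of carton_long between 0.094 and 0.144 m and x of cap_mid in the frame of carton_long between -0.048 and 0.048 m and z of cap_mid in the frame of carton_long between 0.013 and 0.025 m and y of bend_mid in the frame of carton_short between -0.0895 and 0.0155 m and x of bend_mid in the frame of carton_short between -0.048 and 0.048 m and z of bend_mid in the frame of carton_short between 0.018 and 0.03 m and y of coupling_mid in the frame of carton_short between 0.0395 and 0.0895 m and x of coupling_mid in the frame of carton_short between -0.048 and 0.048 m and z of coupling_mid in the frame of carton_short between 0.026 and 0.038 m and distance of each of reducer_mid, tin_mid from where it was at the start of the episode below 0.03 m and angle between each of reducer_mid, tin_mid's own z axis and vertical below 0.3 rad); the robot touches nothing.
It fails at once if the reducer or the cement tin is pushed, lifted or knocked over (moved more than 30 mm) (distance of any of reducer_mid, tin_mid from where it was at the start of the episode above 0.03 m).
It fails at once if a part is dropped or thrown (moves faster than 0.9 m/s, a fall of some 40 mm, while no finger touches it) ((linear speed of tee above 0.9 m/s and contact force between tee and the fingers below 0.05 N) or (linear speed of elbow above 0.9 m/s and contact force between elbow and the fingers below 0.05 N) or (linear speed of cap above 0.9 m/s and contact force between cap and the fingers below 0.05 N) or (linear speed of bend above 0.9 m/s and contact force between bend and the fingers below 0.05 N) or (linear speed of coupling above 0.9 m/s and contact force between coupling and the fingers below 0.05 N)).
It also fails if it takes over 120 s, if anything falls off the work surface, if the arm or the gripper's body presses on something with over 40 N, if the wrist force passes 120 N, or if a joint passes its speed limit or range.

## Working session

There is one attempt and no reset: what is moved stays moved. The work goes in short steps, Python scripts to look and compute and a shell command to move; the robot and the scene stay as the last step left them, time stands still between calls to the robot, and variables do not carry over. Pictures are saved under pics/ and viewed, at most 14 in all, crops included, and the job is handed in when it is done.

```bash
mkdir -p pics; ls
cat > h.py <<'E'
import numpy as np,cv2
from workcell import get_obs,cams,ticket,boxes_of,ctrl
def snap(n,f=None):
    im,d=cams.get_image(n)
    if f: cv2.imwrite('pics/'+f,im[:,:,::-1])
    return im,d
def cloud(n,d,obs=None):
    c=cams.get_calibration(n);K=np.array(c['mtx'])
    v,u=np.mgrid[:d.shape[0],:d.shape[1]]
    P=np.stack([(u-K[0,2])/K[0,0]*d,(v-K[1,2])/K[1,1]*d,d],-1).astype(float)
    if 'R' in c: W=(P-np.array(c['t']).ravel())@np.array(c['R'])
    else:
        M=np.array(c['mount']);T=cv2.Rodrigues(np.array(obs['orientation'],float))[0]
        W=(P@M[:3,:3].T+M[:3,3])@T.T+np.array(obs['ee_pos'])
    W[d==0]=np.nan
    return W
E
python3 - <<'E'
from h import *
print(get_obs())
im,d=snap('top','top1.png');W=cloud('top',d)
np.savez('top1.npz',im=im,W=W)
for n in 'tee_mid elbow_mid bend_mid cap_mid coupling_mid reducer_mid tin_mid carton_long carton_short'.split():
    for b in boxes_of('top',n)[:4]:
        c,r=map(int,b['centre']); print(n,round(b['score'],2),c,r,W[r,c].round())
im,d=snap('scene','scene1.png')
E
```

```text
pics
{'t': 0.0, 'qpos': array([ 1.15997947e+00,  4.23806512e-01,  1.63069653e+00,  1.97088154e-05,
        1.08857328e+00, -1.89901380e-02]), 'qvel': array([-1.73127131e-03, -1.20288716e-03, -2.65241156e-04,  1.09881390e-03,
        1.20705927e-03,  6.11101477e-05]), 'joint_torque': array([-2.70012686e-03, -5.44629800e+01, -2.73669416e+01,  6.42880448e-02,
        2.27204076e-02, -1.70353819e-04]), 'ee_pos': array([238.40180319, 577.10434381, 194.72058405]), 'orientation': array([-6.11499326e-01, -3.08116419e+00,  2.27084980e-03]), 'ft_force': array([0.78459253, 0.26850107, 0.0241762 ]), 'moment': array([ 0.0375283 ,  0.0004367 , -0.01381504]), 'grasp_force': 0.0, 'width': 87.79303048071871}
elbow_mid 0.82 140 323 [357. 333.  30.]
elbow_mid 0.68 236 264 [476. 142.  34.]
bend_mid 0.7 511 269 [ 465. -420.   37.]
cap_mid 0.83 438 271 [ 461. -271.   33.]
coupling_mid 0.94 375 274 [ 456. -142.   28.]
coupling_mid 0.66 228 193 [631. 167.   7.]
reducer_mid 0.92 102 255 [492. 405.  57.]
tin_mid 0.63 305 260 [480.   1.  80.]
carton_short 0.57 230 193 [631. 163.   5.]
```

View pics/top1.png

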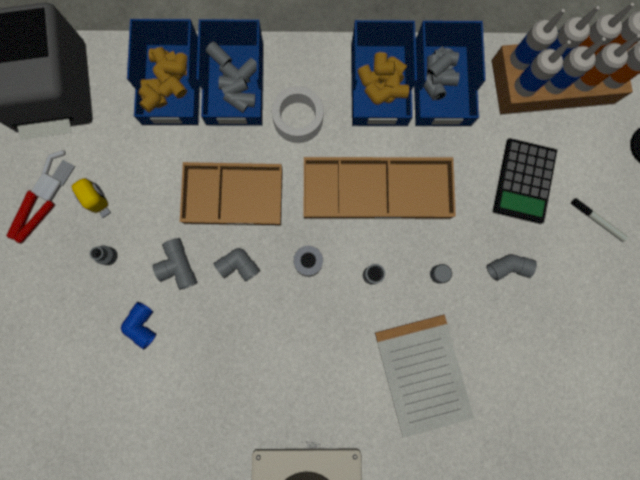

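View pics/scene1.png

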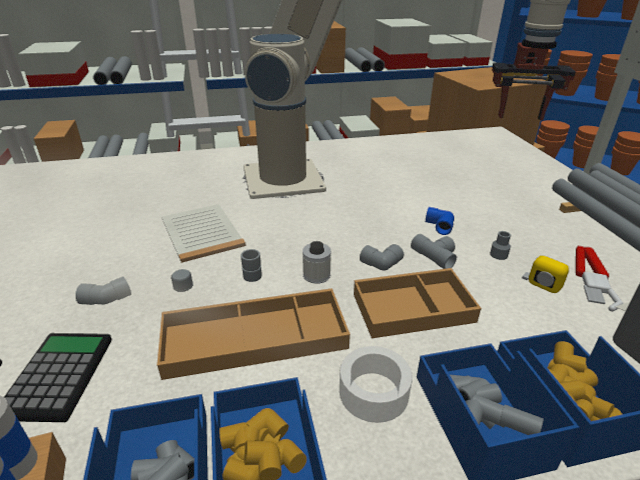

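Top view: image left is +y and up is +x. The grey tee is at (176,265), elbow (237,264), bend (512,267), cap (441,273), coupling (374,274), reducer (103,255) and tin (308,261). The blue elbow decoy is at (138,325). Both cartons have their small cell on the left, so yaw ≈ 0. Next I fit the poses to the depth.

```bash
cat >> h.py <<'E'
from scipy.optimize import least_squares
def s(a,b):return np.array([a,b],float)
r=22.5*np.pi/180; B=s(0,9)
MODELS={'tee':[(s(-50,-15),s(50,-15)),(s(0,-15),s(0,35))],
 'elbow':[(s(-15,-15),s(35,-15)),(s(-15,-15),s(-15,35))],
 'bend':[(B,B+45*s(np.cos(r),-np.sin(r))),(B,B+45*s(-np.cos(r),-np.sin(r)))]}
def sdf(P,segs):
    out=[]
    for a,b in segs:
        L=np.linalg.norm(b-a);u=(b-a)/L;q=P[:,:2]-a
        al=q@u;rad=np.hypot(q@[-u[1],u[0]],P[:,2]-20)-20
        ax=np.abs(al-L/2)-L/2
        if np.allclose(a,segs[1][0]): ax=np.where(al<L/2,np.abs(al-L/2)-L/2-10,ax)
        out.append(np.minimum(np.maximum(ax,rad),0)+np.hypot(np.maximum(ax,0),np.maximum(rad,0)))
    return np.min(out,0)
def fit(name,P):
    c=np.nanmean(P,0);best=None
    def f(p):
        R=np.array([[np.cos(p[2]),-np.sin(p[2])],[np.sin(p[2]),np.cos(p[2])]])
        return sdf(np.c_[(P[:,:2]-p[:2])@R,P[:,2]],MODELS[name])
    for y in np.arange(0,6.28,.52):
        q=least_squares(f,[c[0],c[1],y],loss='soft_l1',x_scale=[10,10,.2])
        if best is None or q.cost<best.cost: best=q
    return best.x.round(3),np.sqrt(np.mean(f(best.x)**2)).round(2)
def region(W,x,y,rad,zlo,zhi=200):
    m=(np.hypot(W[...,0]-x,W[...,1]-y)<rad)&(W[...,2]>zlo)&(W[...,2]<zhi)
    return W[m]
E
python3 - <<'E'
from h import *
z=np.load('top1.npz');W=z['W']
g=W[300:440,180:360,2];print('table z',np.nanmedian(g),np.nanstd(g), 'px mm',np.linalg.norm(W[300,200]-W[300,201]))
for n,(c,r_) in dict(tee=(177,265),elbow=(237,264),bend=(512,267)).items():
    x,y,_=W[r_,c]; P=region(W,x,y,75,10,60); print(n,len(P),P[:,2].max(),*fit(n,P))
for n,(c,r_,h) in dict(cap=(441,273,30),coupling=(374,274,56),reducer=(103,255,56),tin=(308,261,78)).items():
    a=W[r_-4:r_+5,c-4:c+5].reshape(-1,3);x,y=np.nanmedian(a[:,:2],0);P=region(W,x,y,45,h-6,h+9)
    cc,rr=cv2.minEnclosingCircle(P[:,:2].astype(np.float32));print(n,len(P),np.round(cc),round(rr,1),np.median(P[:,2]).round(1))
for n,(u0,u1,v0,v1) in dict(short=(172,292,155,232),long=(295,462,150,225)).items():
    Q=W[v0:v1,u0:u1].reshape(-1,3);Q=Q[(Q[:,2]>25)&(Q[:,2]<45)];print(n,len(Q),cv2.minAreaRect(Q[:,:2].astype(np.float32)))
E
```

```text
table z 0.702979769885905 1.76923000161692 px mm 2.927706708651389
tee 1287 45.52802705857989 [472.137 275.244   6.681] 3.94
elbow 889 45.23475634217742 [471.12  143.631   2.237] 1.61
bend 846 46.6525572959613 [ 470.891 -427.724    4.793] 1.8
cap 300 [ 457. -281.] 20.3 30.6
coupling 118 [ 455. -138.] 20.3 56.8
reducer 91 [496. 417.] 14.2 55.7
tin 157 [481.  -5.] 13.7 78.8
short 1250 ((624.5549926757812, 156.3058319091797), (208.1838836669922, 127.9260025024414), 88.83802032470703)
long 1794 ((638.1232299804688, -153.51602172851562), (315.0274353027344, 127.8990707397461), 89.98626708984375)
```

Run:
```python
from h import *
W=np.load('top1.npz')['W']
for rr,zl in ((64,10),(62,18)):
    P=region(W,472,275,rr,zl,60);print(len(P),P.min(0),P.max(0),*fit('tee',P))
for n,c in dict(elbow=(471,143),bend=(471,-428)).items(): print(n,*fit(n,region(W,*c,62,18,60)))
```

```text
1280 [425.31801882 224.13406133  10.383926  ] [531.10321573 313.63975696  45.52802706] [4.72114e+02 2.75300e+02 3.97000e-01] 1.72
1268 [425.31801882 224.13406133  18.17858415] [531.10321573 313.63975696  45.52802706] [472.105 275.284   6.68 ] 1.72
elbow [471.093 143.599   2.236] 1.62
bend [ 470.825 -427.395    4.796] 1.79
```

```bash
python3 -m creep '[0.03,-0.04,0,-0.12,0.06,-0.08,0,-0.24,0.09,-0.12,0,-0.36,0.12,-0.155,0,-0.48,0.15,-0.19,0,-0.6,0.175,-0.22,0,-0.72,0.2,-0.25,0,-0.78,0.21,-0.26,0,-0.78,0.21,-0.26,0,-0.78]' 1
```

```text
t: 1.3
ee_pos: [452.5, 313.2, 195.8]
orientation: [1.743, 2.611, 0.001]
ft_force: [-0.0, -0.2, 0.3]
width: 87.8
grasp_force: 0.0
```

```bash
cat >> h.py <<'E'
def wrist(f=None):
    o=get_obs();im,d=snap('wrist',f);return o,im,cloud('wrist',d,o)
E
python3 - <<'E'
from h import *
o,im,W=wrist('w1.png')
P=region(W,472,275,64,10,60);print(len(P),np.nanmedian(W[...,2]),*fit('tee',P))
E
```

```text
5193 -0.0914114752301316 [4.73649e+02 2.75622e+02 3.96000e-01] 1.64
```

View pics/w1.png

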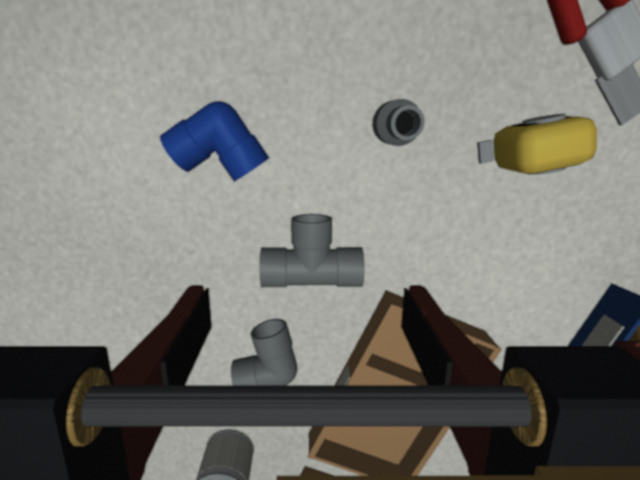

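The wrist view agrees: tee at (312,255), within 1.5 mm of the top-camera fit. Now to grasp its branch.

```bash
python3 -m creep '[0.0125,-0.019,-0.035,0,0.0125,-0.019,-0.075,0,0.0125,-0.019,-0.115,0,0.0125,-0.019,-0.15,0,0.0125,-0.019,-0.175,0,0.0125,-0.019,-0.191,0,0.0125,-0.019,-0.191,0]' && python3 -m creep '[0,0,0,0,0,0,0,0,0,0,0,0,0,0,0,0,0,0,0,0,0,0,0,0]' 0 && python3 -m creep '[0,0,0.02,0,0,0,0.05,0,0,0,0.09,0,0,0,0.13,0,0,0,0.15,0,0,0,0.15,0]'
```

```text
t: 1.93
ee_pos: [458.0, 298.4, 1.1]
orientation: [-1.734, -2.616, 0.009]
ft_force: [-0.4, -1.6, -0.7]
width: 87.8
grasp_force: 0.0
t: 2.43
ee_pos: [461.6, 298.9, 5.3]
orientation: [1.737, 2.617, 0.002]
ft_force: [-0.3, 0.1, -0.4]
width: 51.4
grasp_force: 0.0
t: 2.93
ee_pos: [464.1, 300.4, 160.0]
orientation: [1.735, 2.614, 0.014]
ft_force: [0.3, -0.2, 1.4]
width: 11.0
grasp_force: 0.0
```

The fingers close slowly (about 75 mm/s) and I lifted too early. I'll reopen, let it settle and re-measure.

```bash
python3 -m creep '[0,0,0,0,0,0,0,0,0,0,0,0,0,0,0,0,0,0,0,0,0,0,0,0,0,0,0,0,0,0,0,0,0,0,0,0]' 0.8
python3 - <<'E'
from h import *
o,im,W=wrist()
P=region(W,472,275,64,10,60);print(o['ee_pos'],o['width'],*fit('tee',P))
E
```

```text
t: 3.68
ee_pos: [461.1, 298.6, 154.3]
orientation: [-1.737, -2.618, 0.0]
ft_force: [-0.4, -0.8, 0.2]
width: 67.9
grasp_force: 0.0
[461.09808869 298.61621883 154.34055759] 67.9248714100639 [4.73723e+02 2.75591e+02 3.98000e-01] 1.64
```

```bash
python3 -m creep '[0.005,-0.0045,-0.035,0,0.005,-0.0045,-0.075,0,0.005,-0.0045,-0.11,0,0.005,-0.0045,-0.135,0,0.005,-0.0045,-0.15,0,0.005,-0.0045,-0.15,0,0.005,-0.0045,-0.15,0]' && python3 -m creep '[0,0,0,0,0,0,0,0,0,0,0,0,0,0,0,0,0,0,0,0,0,0,0,0,0,0,0,0,0,0,0,0]' 0
```

```text
t: 4.32
ee_pos: [465.8, 293.9, 4.0]
orientation: [-1.737, -2.617, 0.002]
ft_force: [0.3, -0.2, 0.2]
width: 70.4
grasp_force: 0.0
t: 4.98
ee_pos: [466.3, 294.2, 4.7]
orientation: [1.737, 2.617, 0.001]
ft_force: [-0.9, -0.2, 1.4]
width: 30.1
grasp_force: 24.3
```

```bash
python3 -m creep '[0,0,0,0,0,0,0,0,0,0,0.01,0,0,0,0.03,0,0,0,0.03,0,0,0,0.03,0]'
python3 - <<'E'
from h import *
o,im,W=wrist('w2.png');print(o['width'])
E
```

```text
t: 5.48
ee_pos: [466.8, 294.5, 35.5]
orientation: [1.737, 2.617, 0.003]
ft_force: [0.0, -0.2, -1.6]
width: 29.6
grasp_force: 23.6
29.631989517462618
```

View pics/w2.png

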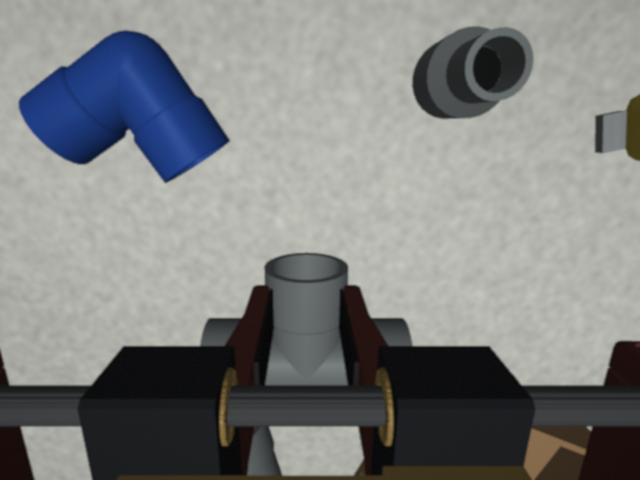

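Tee held level: branch mouth at (305,268) between the fingers. Next I carry it to the large cell of the long carton.

```bash
python3 -m creep '[0,0,0.04,0,0.005,-0.015,0.075,0.1,0.015,-0.05,0.1,0.22,0.025,-0.09,0.11,0.34,0.035,-0.13,0.11,0.46,0.045,-0.168,0.11,0.58,0.055,-0.206,0.11,0.7,0.065,-0.244,0.11,0.82,0.075,-0.282,0.11,0.94,0.085,-0.32,0.11,1.06]' && python3 -m creep '[0.01,-0.036,0,0.11,0.022,-0.075,0,0.115,0.034,-0.114,0,0.115,0.046,-0.15,0,0.115,0.056,-0.18,0,0.115,0.063,-0.205,0,0.115,0.066,-0.216,0,0.115,0.066,-0.216,0,0.115,0.066,-0.216,0,0.115]'
```

```text
t: 6.37
ee_pos: [546.7, -11.5, 143.7]
orientation: [-0.242, -3.131, 0.0]
ft_force: [0.2, 0.9, 0.5]
width: 0.6
grasp_force: 0.0
t: 7.12
ee_pos: [612.2, -225.0, 143.5]
orientation: [-0.071, -3.139, -0.002]
ft_force: [-0.3, 0.3, 0.3]
width: 0.7
grasp_force: 0.0
```

The tee was lost on the way. I need to see where it is.

Run:
```python
from h import *
im,d=snap('top','top2.png');W=cloud('top',d);np.savez('top2.npz',W=W,im=im)
W1=np.load('top1.npz')['W']
a=cv2.resize(im[140:350,80:560,::-1],None,fx=1.66,fy=1.66);cv2.imwrite('pics/top2c.png',a)
o=get_obs();print(o['t'],o['qpos'])
```

```text
7.1667 [-3.69657131e-01  5.20938081e-01  1.60180995e+00  4.82131571e-04
  1.02080353e+00 -1.89625033e+00]
```

View pics/top2c.png

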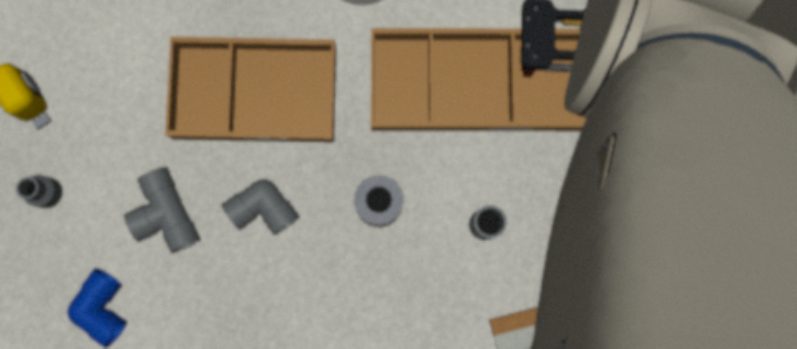

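```bash
python3 - <<'E'
from h import *
W=np.load('top2.npz')['W']
print(*fit('tee',region(W,472,275,66,10,60)))
im,d=snap('scene','scene2.png')
E
python3 -m creep '[-0.012,0.038,0,-0.115,-0.023,0.077,0,-0.235,-0.034,0.116,0,-0.355,-0.045,0.155,0,-0.475,-0.056,0.194,0,-0.595,-0.067,0.233,0,-0.715,-0.078,0.272,0,-0.835,-0.089,0.311,0,-0.955,-0.1,0.35,0,-1.075,-0.111,0.388,0,-1.174]' 0.8 && python3 -m creep '[-0.011,0.038,0,0,-0.022,0.075,0,0,-0.03,0.108,0,0,-0.036,0.131,0,0,-0.036,0.131,0,0,-0.036,0.131,0,0,-0.036,0.131,0,0]'
python3 - <<'E'
from h import *
o,im,W=wrist()
P=region(W,472,275,66,10,60);print(o['ee_pos'],o['width'],P[:,2].max(),*fit('tee',P))
E
```

```text
[465.678 270.287   6.744] 1.64
t: 8.05
ee_pos: [503.4, 153.9, 144.8]
orientation: [-1.787, -2.584, -0.0]
ft_force: [1.2, -0.5, -0.6]
width: 63.4
grasp_force: 0.0
t: 8.63
ee_pos: [468.5, 282.1, 144.5]
orientation: [-1.78, -2.588, 0.001]
ft_force: [-0.1, -1.4, 0.0]
width: 70.3
grasp_force: 0.0
[468.48137022 282.11613232 144.47275874] 70.27005770734301 41.200077166048516 [467.344 270.88    6.746] 1.69
```

View pics/scene2.png

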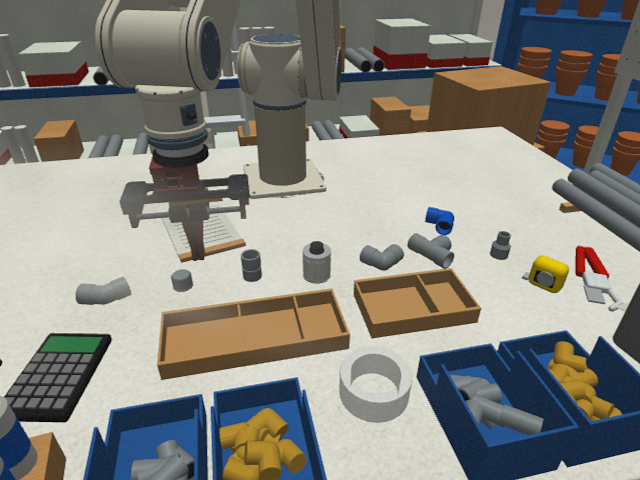

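```bash
python3 -m creep '[-0.01,0.0067,-0.035,0.098,-0.01,0.0067,-0.075,0.098,-0.01,0.0067,-0.11,0.098,-0.01,0.0067,-0.13,0.098,-0.01,0.0067,-0.142,0.098,-0.01,0.0067,-0.142,0.098,-0.01,0.0067,-0.142,0.098]' && python3 -m creep '[0,0,0,0,0,0,0,0,0,0,0,0,0,0,0,0,0,0,0,0,0,0,0,0,0,0,0,0,0,0,0,0]' 0 && python3 -m creep '[0,0,0,0,0,0,0,0,0,0,0,0]'
python3 - <<'E'
from h import *
o,im,W=wrist('w3.png');np.save('w3.npy',W);print(o['ee_pos'],o['width'],o['grasp_force'])
P=region(W,467,271,66,10,60);print(len(P),np.percentile(P[:,2],[50,90,98]))
E
```

```text
t: 9.27
ee_pos: [459.8, 288.2, 2.7]
orientation: [-1.655, -2.67, 0.001]
ft_force: [-0.7, 0.5, 0.9]
width: 70.2
grasp_force: 0.0
t: 9.93
ee_pos: [459.6, 289.0, 2.7]
orientation: [1.654, 2.671, 0.001]
ft_force: [-0.2, 1.2, 3.1]
width: 32.7
grasp_force: 26.7
t: 10.18
ee_pos: [459.6, 289.0, 2.7]
orientation: [1.654, 2.671, 0.001]
ft_force: [-0.4, 0.6, 4.4]
width: 32.6
grasp_force: 27.1
[459.61343352 288.98170351   2.66490011] 32.645376735524295 27.144227921962738
12126 [36.47752071 44.9561024  57.33609123]
```

View pics/w3.png

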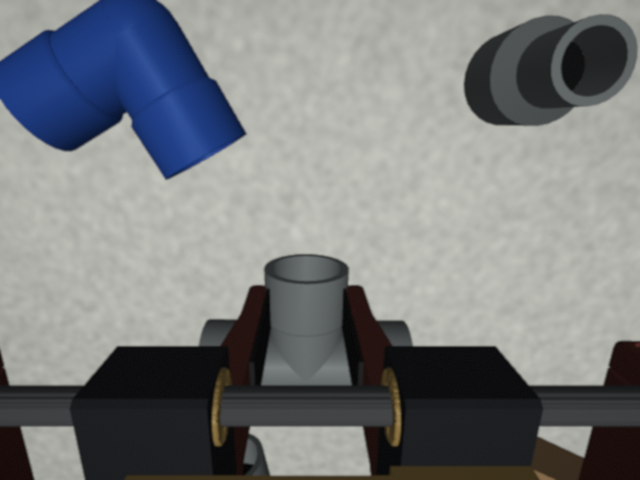

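Run:
```python
import numpy as np
from h import *
W=np.load('w3.npy');o=get_obs()
T=cv2.Rodrigues(np.array(o['orientation'],float))[0]
L=(W-np.array(o['ee_pos']))@T   # tool coords
for v in (288,292,300,310,330,350): print(v,[(u,*L[v,u].round(0)) for u in (254,260,264,268,305,345,350,356)])
```

```text
288 [(254, np.float64(11.0), np.float64(-23.0), np.float64(-30.0)), (260, np.float64(11.0), np.float64(-20.0), np.float64(-29.0)), (264, np.float64(11.0), np.float64(-18.0), np.float64(-31.0)), (268, np.float64(10.0), np.float64(-17.0), np.float64(-27.0)), (305, np.float64(14.0), np.float64(-0.0), np.float64(-37.0)), (345, np.float64(9.0), np.float64(18.0), np.float64(-26.0)), (350, np.float64(11.0), np.float64(20.0), np.float64(-30.0)), (356, np.float64(11.0), np.float64(22.0), np.float64(-30.0))]
292 [(254, np.float64(11.0), np.float64(-22.0), np.float64(-35.0)), (260, np.float64(12.0), np.float64(-20.0), np.float64(-35.0)), (264, np.float64(11.0), np.float64(-18.0), np.float64(-34.0)), (268, np.float64(9.0), np.float64(-17.0), np.float64(-31.0)), (305, np.float64(12.0), np.float64(-0.0), np.float64(-37.0)), (345, np.float64(9.0), np.float64(17.0), np.float64(-30.0)), (350, np.float64(11.0), np.float64(19.0), np.float64(-34.0)), (356, np.float64(11.0), np.float64(22.0), np.float64(-35.0))]
300 [(254, np.float64(12.0), np.float64(-21.0), np.float64(-43.0)), (260, np.float64(11.0), n
[... 1218 characters left out ...]
4(-37.0)), (345, np.float64(-2.0), np.float64(16.0), np.float64(-44.0)), (350, np.float64(9.0), np.float64(16.0), np.float64(-62.0)), (356, np.float64(10.0), np.float64(18.0), np.float64(-65.0))]
350 [(254, np.float64(10.0), np.float64(-17.0), np.float64(-76.0)), (260, np.float64(3.0), np.float64(-16.0), np.float64(-66.0)), (264, np.float64(-4.0), np.float64(-16.0), np.float64(-54.0)), (268, np.float64(-21.0), np.float64(-18.0), np.float64(-29.0)), (305, np.float64(-18.0), np.float64(-0.0), np.float64(-34.0)), (345, np.float64(-10.0), np.float64(16.0), np.float64(-47.0)), (350, np.float64(1.0), np.float64(16.0), np.float64(-63.0)), (356, np.float64(9.0), np.float64(17.0), np.float64(-76.0))]
```

```bash
python3 - <<'E'
from h import *
print(ctrl.tcp_to_grasp,[a for a in dir(ctrl) if a[0]!='_'])
W=np.load('w3.npy');o=get_obs()
T=cv2.Rodrigues(np.array(o['orientation'],float))[0]
L=(W-np.array(o['ee_pos']))@T
for v in (280,282,284,286): print(v,[(u,*map(int,L[v,u])) for u in (256,260,264,350,354,358)])
E
python3 -m creep '[0,0,0,0,0,0,0,0,0,0,0,0,0,0,0,0,0,0,0,0]' 0.75
```

```text
18.700000000000003 ['Unreachable', 'tcp_to_grasp']
280 [(256, 0, -26, 3), (260, 0, -24, 3), (264, 11, -19, -22), (350, 0, 23, 4), (354, 1, 25, 3), (358, 0, 27, 3)]
282 [(256, 0, -26, 3), (260, 0, -24, 2), (264, 10, -19, -21), (350, 0, 23, 4), (354, 0, 25, 4), (358, 0, 27, 2)]
284 [(256, -1, -26, 2), (260, -1, -24, 3), (264, 9, -19, -22), (350, -1, 23, 3), (354, -1, 25, 3), (358, -2, 28, 5)]
286 [(256, 11, -22, -28), (260, 11, -20, -27), (264, 11, -18, -27), (350, 11, 19, -27), (354, 11, 21, -27), (358, 11, 23, -28)]
t: 10.65
ee_pos: [459.3, 288.6, 2.2]
orientation: [-1.654, -2.671, 0.001]
ft_force: [-0.5, 0.2, 0.0]
width: 62.1
grasp_force: 0.0
```

The wrist depth shows the real fingertips about 27 mm above the reported TCP, which explains the 30 mm chord and the slip. I'll go lower in small steps and watch the force.

```bash
python3 -m creep '[0,0,-0.005,0,0,0,-0.01,0,0,0,-0.015,0,0,0,-0.018,0,0,0,-0.018,0]' && python3 -m creep '[0,0,0,0,0,0,0,0,0,0,0,0,0,0,0,0,0,0,0,0,0,0,0,0]' 0
```

```text
t: 11.07
ee_pos: [458.8, 288.4, -16.6]
orientation: [-1.653, -2.67, 0.002]
ft_force: [-0.2, -0.2, 0.6]
width: 66.1
grasp_force: 0.0
t: 11.57
ee_pos: [459.6, 288.9, -15.3]
orientation: [1.654, 2.671, 0.001]
ft_force: [0.3, -0.3, 0.8]
width: 39.3
grasp_force: 30.0
```

Proper grip now: 39.3 mm at 30 N. Lift, check and carry.

```bash
python3 -m creep '[0,0,0.008,0,0,0,0.016,0,0,0,0.03,0,0,0,0.05,0,0,0,0.08,0,0,0,0.12,0,0,0,0.14,0,0,0,0.14,0]' && python3 -m creep '[0.01,-0.02,0,0.1,0.02,-0.055,0,0.22,0.03,-0.09,0,0.34,0.04,-0.125,0,0.46,0.05,-0.16,0,0.58,0.06,-0.195,0,0.7,0.07,-0.23,0,0.82,0.08,-0.265,0,0.94,0.09,-0.3,0,1.06,0.1,-0.33,0,1.1]'
```

```text
t: 12.23
ee_pos: [462.4, 290.6, 130.1]
orientation: [1.651, 2.667, 0.013]
ft_force: [0.6, -0.0, -1.4]
width: 39.3
grasp_force: 30.0
t: 13.07
ee_pos: [558.9, -43.3, 123.9]
orientation: [-0.005, -3.14, -0.0]
ft_force: [1.3, -0.2, -1.4]
width: 39.6
grasp_force: 30.0
```

```bash
python3 -m creep '[0.01,-0.035,0,0,0.02,-0.07,0,0,0.03,-0.105,0,0,0.04,-0.14,0,0,0.05,-0.17,0,0,0.057,-0.192,0,0,0.0586,-0.2007,0,0,0.0586,-0.2007,0,0,0.0586,-0.2007,0,0]'
python3 - <<'E'
from h import *
o,im,W=wrist('w4.png');print(o['ee_pos'],o['width'])
E
```

```text
t: 13.82
ee_pos: [617.1, -241.2, 123.7]
orientation: [-0.015, -3.14, -0.002]
ft_force: [-0.8, 0.9, -1.0]
width: 39.3
grasp_force: 30.0
[ 617.08312197 -241.2239791   123.66274187] 39.30851937003148
```

View pics/w4.png

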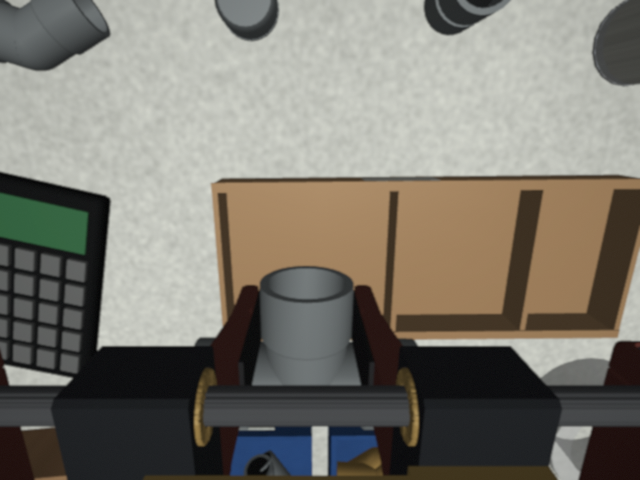

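Tee branch at (305,290) is centred over the large cell (columns 215–390). I lower and release.

```bash
python3 -m creep '[0,0,-0.03,0,0,0,-0.06,0,0,0,-0.09,0,0,0,-0.11,0,0,0,-0.12,0,0,0,-0.127,0,0,0,-0.132,0,0,0,-0.1345,0,0,0,-0.1345,0,0,0,-0.1345,0]' && python3 -m creep '[0,0,0,0,0,0,0,0,0,0,0,0,0,0,0,0]' 0.68 && python3 -m creep '[0,0,0.01,0,0,0,0.03,0,0,0,0.06,0,0,0,0.1,0,0,0,0.13,0]'
python3 - <<'E'
from h import *
o,im,W=wrist();print(o['ee_pos'],o['width'])
P=region(W,638,-242,64,16,60);P=P[(abs(P[:,0]-638)<54)&(abs(P[:,1]+242)<61)];P[:,2]-=4;print(len(P),*fit('tee',P[P[:,2]<45]))
E
```

```text
t: 14.7
ee_pos: [618.8, -242.1, -8.9]
orientation: [0.014, 3.14, -0.001]
ft_force: [0.5, -0.1, -0.8]
width: 39.4
grasp_force: 30.0
t: 15.03
ee_pos: [618.3, -242.1, -9.5]
orientation: [0.014, 3.141, -0.0]
ft_force: [0.0, -1.0, -0.0]
width: 59.1
grasp_force: 0.0
t: 15.45
ee_pos: [618.5, -242.1, 123.1]
orientation: [0.014, 3.14, -0.001]
ft_force: [0.2, -0.4, 0.8]
width: 60.0
grasp_force: 0.0
[ 618.50399206 -242.07847559  123.11895827] 60.03964352173535
8252 [ 638.022 -242.937    1.556] 1.68
```

```bash
python3 -m creep '[-0.01,-0.003,0,-0.12,-0.03,-0.008,0,-0.24,-0.05,-0.013,0,-0.36,-0.07,-0.018,0,-0.48,-0.09,-0.023,0,-0.6,-0.11,-0.028,0,-0.72,-0.13,-0.033,0,-0.84,-0.15,-0.037,0,-0.96,-0.16,-0.039,0,-1.08,-0.16,-0.039,0,-1.2]' 0.75 && python3 -m creep '[0,0,0,-0.12,0,0,0,-0.24,0,0,0,-0.37,0,0,0,-0.37,0,0,0,-0.37,0,0,0,-0.37]'
python3 - <<'E'
from h import *
o,im,W=wrist();print(o['ee_pos'],o['orientation'],o['width'])
P=region(W,458,-281,40,25,45);print(cv2.minEnclosingCircle(P[:,:2].astype(np.float32)),P[:,:2].mean(0))
P=region(W,457,-137,40,50,70);print('coupl',len(P)) 
if len(P)>5: print(cv2.minEnclosingCircle(P[:,:2].astype(np.float32)))
P=region(W,471,-428,62,12,60);print('bend',len(P)) 
if len(P)>500: print(*fit('bend',P))
E
```

```text
t: 16.33
ee_pos: [455.8, -281.0, 120.4]
orientation: [-1.794, -2.578, 0.0]
ft_force: [-0.5, -1.2, 0.1]
width: 65.9
grasp_force: 0.0
t: 16.83
ee_pos: [458.1, -280.9, 120.2]
orientation: [2.226, 2.216, 0.0]
ft_force: [0.2, 0.1, -1.0]
width: 65.8
grasp_force: 0.0
[ 458.12580569 -280.90994812  120.24075083] [2.22599478e+00 2.21643575e+00 7.17279242e-05] 65.81101567083986
((458.7171630859375, -279.3597412109375), 19.984399795532227) [ 458.5397787  -278.21560339]
coupl 856
((456.60015869140625, -137.21116638183594), 19.912538528442383)
bend 2324
[ 472.152 -426.078    4.797] 1.0
```

```bash
python3 -m creep '[0,0.0015,-0.035,0,0,0.0015,-0.07,0,0,0.0015,-0.1,0,0,0.0015,-0.12,0,0,0.0015,-0.132,0,0,0.0015,-0.137,0,0,0.0015,-0.137,0]' && python3 -m creep '[0,0,0,0,0,0,0,0,0,0,0,0,0,0,0,0,0,0,0,0,0,0,0,0]' 0 && python3 -m creep '[0,0,0.008,0,0,0,0.02,0,0,0,0.05,0,0,0,0.085,0,0.01,0.01,0.11,0,0.025,0.035,0.12,0,0.045,0.065,0.12,0,0.067,0.095,0.12,0,0.09,0.125,0.12,0,0.113,0.155,0.12,0]' && python3 -m creep '[0.022,0.03,0,0,0.042,0.058,0,0,0.058,0.08,0,0,0.066,0.09,0,0,0.066,0.09,0,0,0.066,0.09,0,0,0.066,0.09,0,0]'
```

```text
t: 17.47
ee_pos: [457.8, -279.2, -17.7]
orientation: [-2.228, -2.213, 0.001]
ft_force: [0.7, 0.2, 0.8]
width: 65.9
grasp_force: 0.0
t: 17.97
ee_pos: [458.7, -279.8, -16.1]
orientation: [2.229, 2.212, 0.001]
ft_force: [-0.8, 0.2, 7.2]
width: 39.6
grasp_force: 30.0
t: 18.8
ee_pos: [571.9, -122.9, 104.5]
orientation: [2.23, 2.211, 0.001]
ft_force: [-0.1, -0.9, -0.6]
width: 39.5
grasp_force: 30.0
t: 19.38
ee_pos: [635.9, -35.6, 103.1]
orientation: [-2.231, -2.211, 0.001]
ft_force: [-0.2, -0.6, -0.3]
width: 39.1
grasp_force: 30.0
```

```bash
python3 -m creep '[0,0,-0.03,0,0,0,-0.06,0,0,0,-0.085,0,0,0,-0.1,0,0,0,-0.107,0,0,0,-0.112,0,0,0,-0.1145,0,0,0,-0.1145,0,0,0,-0.1145,0]' && python3 -m creep '[0,0,0,0,0,0,0,0,0,0,0,0,0,0,0,0]' 0.75 && python3 -m creep '[0,0,0.01,0,0,0,0.03,0,0,0,0.06,0,0,0,0.1,0,0,0,0.13,0,0,0,0.13,0]'
python3 - <<'E'
from h import *
o,im,W=wrist();print(o['ee_pos'],o['width'])
P=region(W,638,-34,30,26,60);print(len(P),P.mean(0),cv2.minEnclosingCircle(P[:,:2].astype(np.float32)))
E
```

```text
t: 20.13
ee_pos: [637.9, -34.6, -10.4]
orientation: [2.229, 2.212, 0.002]
ft_force: [-1.3, 0.9, 0.7]
width: 39.6
grasp_force: 30.0
t: 20.47
ee_pos: [637.4, -34.3, -11.1]
orientation: [2.23, 2.212, 0.001]
ft_force: [0.1, 0.2, 0.3]
width: 63.1
grasp_force: 0.0
t: 20.97
ee_pos: [641.5, -34.6, 126.1]
orientation: [2.224, 2.207, 0.012]
ft_force: [0.1, -0.2, 1.4]
width: 66.1
grasp_force: 0.0
[641.52775762 -34.6268703  126.12456821] 66.10354153799754
2107 [637.84114889 -32.69501516  32.62676163] ((637.97509765625, -34.109989166259766), 20.103513717651367)
```

```bash
python3 -m creep '[-0.02,-0.012,0,0,-0.05,-0.029,0,0,-0.085,-0.049,0,0,-0.12,-0.069,0,0,-0.15,-0.086,0,0,-0.17,-0.097,0,0,-0.1805,-0.103,0,0,-0.1805,-0.103,-0.02,0,-0.1805,-0.103,-0.05,0,-0.1805,-0.103,-0.05,0]' && python3 -m creep '[0,0,-0.03,0,0,0,-0.055,0,0,0,-0.072,0,0,0,-0.077,0,0,0,-0.077,0]' && python3 -m creep '[0,0,0,0,0,0,0,0,0,0,0,0,0,0,0,0,0,0,0,0,0,0,0,0]' 0
```

```text
t: 21.85
ee_pos: [453.8, -136.5, 64.8]
orientation: [-2.226, -2.208, 0.005]
ft_force: [0.1, 0.4, 0.6]
width: 65.8
grasp_force: 0.0
t: 22.27
ee_pos: [456.1, -136.9, -9.3]
orientation: [-2.228, -2.211, 0.002]
ft_force: [-0.1, -0.8, -0.3]
width: 66.1
grasp_force: 0.0
t: 22.77
ee_pos: [457.2, -137.6, -7.6]
orientation: [2.229, 2.212, 0.001]
ft_force: [-0.3, 1.0, 7.4]
width: 39.5
grasp_force: 30.0
```

```bash
python3 -m creep '[0,0,0.008,0,0,0,0.02,0,0,0,0.05,0,0,0,0.085,0,0,0,0.12,0,0,0,0.14,0,0.015,0.02,0.14,0,0.033,0.05,0.14,0,0.05,0.085,0.14,0,0.067,0.12,0.14,0]' && python3 -m creep '[0.017,0.036,0,0,0.034,0.073,0,0,0.051,0.11,0,0,0.068,0.147,0,0,0.083,0.183,0,0,0.094,0.212,0,0,0.101,0.232,0,0,0.1015,0.238,0,0,0.1015,0.238,0,0,0.1015,0.238,0,0]' && python3 -m creep '[0,0,-0.03,0,0,0,-0.06,0,0,0,-0.09,0,0,0,-0.115,0,0,0,-0.125,0,0,0,-0.131,0,0,0,-0.1345,0,0,0,-0.1345,0,0,0,-0.1345,0]'
```

```text
t: 23.6
ee_pos: [524.1, -16.4, 132.5]
orientation: [2.231, 2.21, 0.001]
ft_force: [1.4, -0.9, -0.8]
width: 39.7
grasp_force: 30.0
t: 24.43
ee_pos: [624.2, 220.0, 131.4]
orientation: [-2.23, -2.213, 0.002]
ft_force: [1.0, -0.6, -0.3]
width: 39.6
grasp_force: 30.0
t: 25.18
ee_pos: [626.1, 220.6, -1.6]
orientation: [2.23, 2.212, 0.003]
ft_force: [0.1, 0.6, -0.5]
width: 39.5
grasp_force: 30.0
```

```bash
python3 -m creep '[0,0,-0.001,0,0,0,-0.001,0,0,0,-0.001,0,0,0,-0.001,0]' 0.75 && python3 -m creep '[0,0,0.01,0,0,0,0.03,0,0,0,0.06,0,0,0,0.1,0,0,0,0.135,0,0,0,0.135,0,0,0,0.135,0]'
python3 - <<'E'
from h import *
o,im,W=wrist();print(o['ee_pos'],o['width'])
P=region(W,625,221,30,50,75);print(len(P),P.mean(0),cv2.minEnclosingCircle(P[:,:2].astype(np.float32)))
P=region(W,471,144,62,12,60);print('elbow',len(P)) 
if len(P)>500: print(*fit('elbow',P))
E
```

```text
t: 25.52
ee_pos: [625.4, 220.8, -3.4]
orientation: [2.23, 2.213, 0.001]
ft_force: [-0.3, 0.4, 0.3]
width: 62.8
grasp_force: 0.0
t: 26.1
ee_pos: [626.9, 221.3, 134.5]
orientation: [2.228, 2.211, 0.008]
ft_force: [-0.1, 0.1, -0.6]
width: 65.8
grasp_force: 0.0
[626.86803243 221.27233874 134.51834533] 65.79207288579106
1120 [626.07588793 221.54221329  57.82204297] ((626.2725830078125, 221.5768280029297), 20.23693084716797)
elbow 4650
[471.959 142.498   2.164] 1.7
```

```bash
python3 -m creep '[-0.02,-0.007,0,0.1,-0.05,-0.017,0,0.22,-0.085,-0.028,0,0.34,-0.115,-0.038,0,0.46,-0.14,-0.046,0,0.58,-0.153,-0.05,0,0.63,-0.156,-0.05,0,0.63,-0.156,-0.05,0,0.63,-0.156,-0.05,0,0.63]'
python3 - <<'E'
from h import *
o,im,W=wrist('w5.png');print(o['ee_pos'],o['orientation'],o['width'])
P=region(W,471,144,62,12,60);print('elbow',len(P),*fit('elbow',P))
P=region(W,471,144,62,20,42);print('elbow',len(P),*fit('elbow',P))
E
```

```text
t: 26.9
ee_pos: [469.8, 170.9, 130.6]
orientation: [-1.437, -2.793, 0.0]
ft_force: [0.4, 0.0, 0.4]
width: 66.0
grasp_force: 0.0
[469.75207295 170.91845128 130.58976858] [-1.43731137e+00 -2.79346284e+00  1.27787345e-05] 66.00030157057307
elbow 5536 [472.608 142.843   2.179] 1.73
elbow 5440 [472.579 142.721   2.175] 1.74
```

View pics/w5.png

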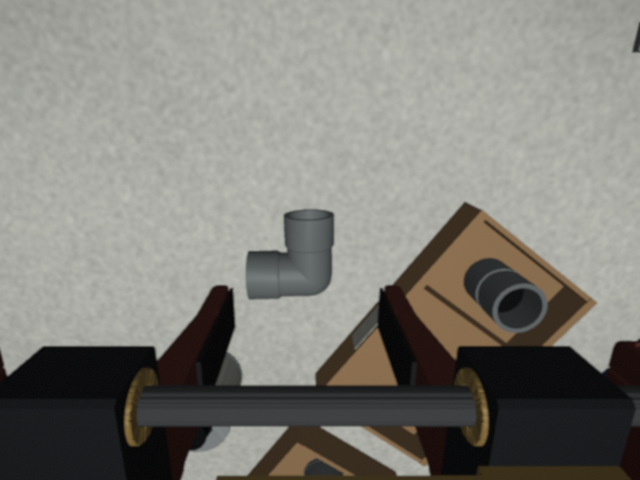

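Elbow socket at (309,230) lies midway between the fingers, so I grasp it. The coupling stands upright in its cell.

```bash
python3 -m creep '[0.001,0,-0.035,0,0.001,0,-0.07,0,0.001,0,-0.105,0,0.001,0,-0.13,0,0.001,0,-0.143,0,0.001,0,-0.148,0,0.001,0,-0.148,0]' && python3 -m creep '[0,0,0,0,0,0,0,0,0,0,0,0,0,0,0,0,0,0,0,0,0,0,0,0]' 0 && python3 -m creep '[0,0,0.008,0,0,0,0.02,0,0,0,0.05,0,0,0,0.085,0,0,0,0.12,0,0,0,0.14,0,0,0,0.14,0]'
python3 - <<'E'
from h import *
o,im,W=wrist('w6.png');print(o['ee_pos'],o['orientation'],o['width'],o['grasp_force'])
E
```

```text
t: 27.53
ee_pos: [470.0, 170.6, -18.5]
orientation: [-1.435, -2.793, 0.002]
ft_force: [0.9, -0.2, 0.4]
width: 66.1
grasp_force: 0.0
t: 28.03
ee_pos: [470.9, 170.9, -16.1]
orientation: [1.435, 2.793, 0.002]
ft_force: [-0.6, 0.5, 7.0]
width: 39.3
grasp_force: 29.8
t: 28.62
ee_pos: [472.9, 171.6, 128.3]
orientation: [1.432, 2.789, 0.01]
ft_force: [0.0, -0.1, -0.9]
width: 39.7
grasp_force: 29.8
[472.94869267 171.56346508 128.28814134] [1.43217133 2.78931869 0.00968336] 39.68905427638542 29.821091294288635
```

View pics/w6.png

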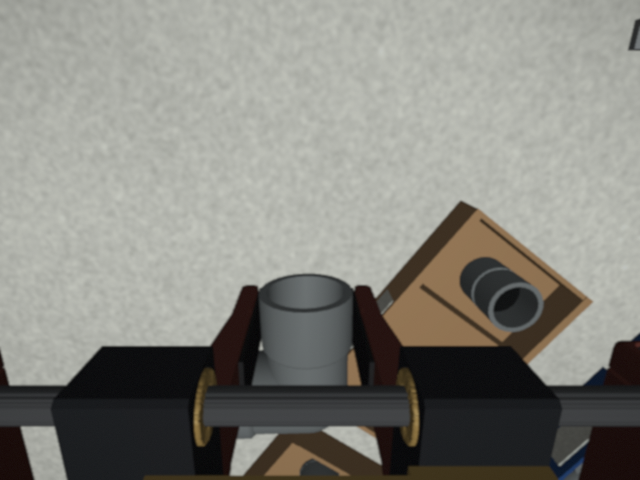

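Elbow held level, mouth at (305,292). I carry it to the middle cell.

```bash
python3 -m creep '[0.01,-0.016,0,-0.06,0.028,-0.045,0,-0.15,0.048,-0.077,0,-0.25,0.068,-0.109,0,-0.35,0.09,-0.143,0,-0.45,0.112,-0.178,0,-0.54,0.134,-0.213,0,-0.6,0.154,-0.245,0,-0.622,0.166,-0.264,0,-0.622,0.17,-0.27,0,-0.622]' && python3 -m creep '[0,0,0,0,0,0,0,0,0,0,-0.03,0,0,0,-0.065,0,0,0,-0.095,0,0,0,-0.115,0,0,0,-0.126,0,0,0,-0.1335,0,0,0,-0.1335,0,0,0,-0.1335,0]' && python3 -m creep '[0,0,-0.001,0,0,0,-0.001,0,0,0,-0.001,0,0,0,-0.001,0]' 0.68 && python3 -m creep '[0,0,0.01,0,0,0,0.03,0,0,0,0.06,0,0,0,0.1,0,0,0,0.13,0,0,0,0.13,0,0,0,0.13,0]'
python3 - <<'E'
from h import *
o,im,W=wrist('w7.png');print(o['ee_pos'],o['width'])
P=region(W,626,-123,70,14,60);P=P[(abs(P[:,0]-638)<53)&(abs(P[:,1]+123.5)<46)];P[:,2]-=4;print(len(P),*fit('elbow',P))
E
```

```text
t: 29.5
ee_pos: [640.7, -102.7, 121.4]
orientation: [-2.224, -2.218, 0.001]
ft_force: [0.1, 0.5, 0.3]
width: 39.5
grasp_force: 29.8
t: 30.33
ee_pos: [640.5, -98.8, -9.7]
orientation: [2.22, 2.222, 0.001]
ft_force: [-0.0, -0.6, -0.0]
width: 39.1
grasp_force: 30.0
t: 30.67
ee_pos: [640.5, -99.5, -10.7]
orientation: [2.221, 2.221, 0.001]
ft_force: [-0.9, 0.0, -1.2]
width: 59.0
grasp_force: 0.0
t: 31.25
ee_pos: [641.6, -99.7, 121.5]
orientation: [2.219, 2.218, 0.005]
ft_force: [-0.5, 0.2, -0.2]
width: 59.6
grasp_force: 0.0
[641.64551199 -99.72248705 121.54485242] 59.643741577516536
6033 [ 623.593 -121.508    1.539] 1.75
```

View pics/w7.png

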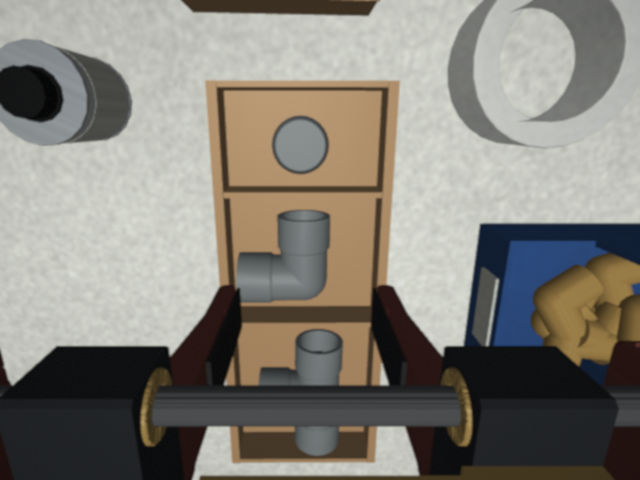

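Cap (300,145), elbow (300,255) and tee (318,390) are each inside their cells in the long carton. Only the bend remains.

```bash
python3 -m creep '[-0.01,-0.016,0,0.05,-0.028,-0.047,0,0.12,-0.047,-0.08,0,0.2,-0.066,-0.113,0,0.28,-0.085,-0.146,0,0.36,-0.104,-0.179,0,0.43,-0.124,-0.213,0,0.478,-0.143,-0.246,0,0.478,-0.161,-0.277,0,0.478,-0.174,-0.2975,0,0.478]' 0.75 && python3 -m creep '[0,0,0,0,0,0,0,0,0,0,0,0]'
python3 - <<'E'
from h import *
o,im,W=wrist();print(o['ee_pos'],o['orientation'],o['width'])
P=region(W,472,-426,62,12,60);x,r_=fit('bend',P);print(len(P),x,r_)
c,s_=np.cos(x[2]),np.sin(x[2]);print('grasp',x[0]-29.6*c+3.3*s_,x[1]-29.6*s_-3.3*c,'psi',x[2]-2*np.pi+.393+np.pi/2)
E
```

```text
t: 32.13
ee_pos: [463.2, -398.6, 116.6]
orientation: [-1.633, -2.68, -0.0]
ft_force: [-0.1, 0.1, 1.0]
width: 65.8
grasp_force: 0.0
t: 32.38
ee_pos: [465.6, -395.8, 117.2]
orientation: [-1.632, -2.682, -0.001]
ft_force: [-0.6, 1.4, -0.2]
width: 66.1
grasp_force: 0.0
[ 465.56406295 -395.76237627  117.17091983] [-1.63150953e+00 -2.68181038e+00 -1.19104254e-03] 66.05627027462555
5597 [ 473.071 -426.223   -1.484] 1.7
grasp 467.21747600642294 -397.0204957091585 psi -5.80338898038469
```

```bash
python3 -m creep '[0.001,-0.001,-0.035,0,0.001,-0.001,-0.07,0,0.001,-0.001,-0.1,0,0.001,-0.001,-0.12,0,0.001,-0.001,-0.131,0,0.001,-0.001,-0.135,0,0.001,-0.001,-0.135,0]' && python3 -m creep '[0,0,0,0,0,0,0,0,0,0,0,0,0,0,0,0,0,0,0,0,0,0,0,0]' 0 && python3 -m creep '[0,0,0.008,0,0,0,0.02,0,0,0,0.05,0,0,0,0.085,0,0,0,0.12,0,0.005,0.016,0.14,-0.02,0.014,0.05,0.14,-0.04,0.024,0.086,0.14,-0.06,0.034,0.122,0.14,-0.08,0.044,0.158,0.14,-0.086]' && python3 -m creep '[0.01,0.037,0,0,0.02,0.075,0,0,0.03,0.113,0,0,0.04,0.151,0,0,0.05,0.189,0,0,0.06,0.227,0,0,0.07,0.265,0,0,0.08,0.3,0,0,0.09,0.333,0,0,0.1,0.36,0,0]'
```

```text
t: 33.02
ee_pos: [467.3, -396.9, -17.1]
orientation: [-1.63, -2.684, -0.0]
ft_force: [-0.4, -0.4, -0.1]
width: 65.7
grasp_force: 0.0
t: 33.52
ee_pos: [467.6, -398.4, -15.5]
orientation: [1.632, 2.683, -0.0]
ft_force: [0.2, 0.6, 6.3]
width: 39.3
grasp_force: 30.0
t: 34.35
ee_pos: [511.3, -238.6, 124.8]
orientation: [1.748, 2.609, 0.0]
ft_force: [0.2, -0.3, -1.2]
width: 39.5
grasp_force: 30.0
t: 35.18
ee_pos: [611.3, 122.7, 124.6]
orientation: [1.744, 2.612, 0.001]
ft_force: [0.4, 0.6, -0.5]
width: 39.2
grasp_force: 30.0
```

```bash
python3 -m creep '[0.006,0.015,0,0,0.0095,0.023,0,0,0.0095,0.023,0,0,0.0095,0.023,-0.03,0,0.0095,0.023,-0.065,0,0.0095,0.023,-0.095,0,0.0095,0.023,-0.115,0,0.0095,0.023,-0.126,0,0.0095,0.023,-0.1335,0,0.0095,0.023,-0.1335,0]' && python3 -m creep '[0,0,-0.001,0,0,0,-0.001,0,0,0,-0.001,0,0,0,-0.001,0]' 0.65 && python3 -m creep '[0,0,0.01,0,0,0,0.03,0,0,0,0.06,0,0,0,0.1,0,0,0,0.14,0,-0.03,0,0.16,0,-0.07,0,0.16,0,-0.1,0,0.16,0,-0.1,0,0.16,0]'
python3 - <<'E'
from h import *
o,im,W=wrist('w8.png');print(o['ee_pos'],o['width'])
P=region(W,624,114,62,16,60);P=P[(abs(P[:,0]-625)<52)&(abs(P[:,1]-119)<58)];P[:,2]-=4;print(len(P),*fit('bend',P))
im,d=snap('top','top3.png');W=cloud('top',d)
for n,(c,h) in dict(reducer=((496,417),56),tin=((481,-5),78)).items():
    P=region(W,*c,45,h-6,h+9);print(n,len(P))
    if len(P): print(cv2.minEnclosingCircle(P[:,:2].astype(np.float32)))
E
```

```text
t: 36.02
ee_pos: [620.4, 141.9, -10.5]
orientation: [-1.747, -2.61, 0.001]
ft_force: [-0.6, -0.7, -0.3]
width: 39.4
grasp_force: 30.0
t: 36.35
ee_pos: [621.2, 143.2, -9.9]
orientation: [1.745, 2.611, 0.002]
ft_force: [-0.5, 0.2, 0.3]
width: 56.8
grasp_force: 0.0
t: 37.1
ee_pos: [514.6, 142.7, 149.8]
orientation: [-1.743, -2.61, 0.004]
ft_force: [-0.1, -0.6, 0.2]
width: 56.6
grasp_force: 0.0
[514.57986225 142.66505183 149.78555168] 56.575462801732776
2828 [623.484 114.699  -1.556] 1.82
reducer 0
tin 155
((480.7054443359375, -4.532904624938965), 13.563302040100098)
```

View pics/w8.png

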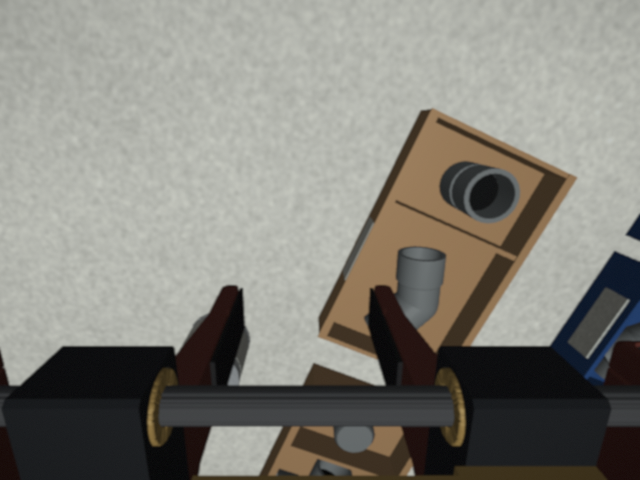

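View pics/top3.png

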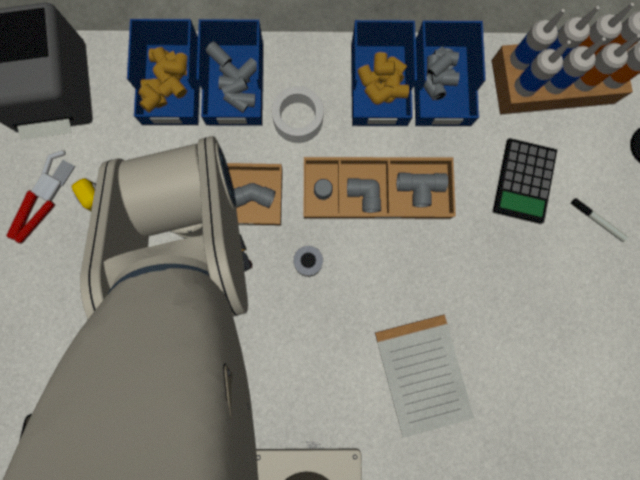

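The top view shows cap (322,188), elbow (365,192) and tee (422,187) in the long carton, and the bend (255,195) in the short one. The tin stands at (308,261). The reducer is only hidden behind the arm; it was upright in the earlier close view and nothing has gone near it since. I hand in.

```bash
python3 -c "
from h import *
print(ticket.close_job())"
```

```text
the job is handed in; nothing more can be done
None
```

I placed all five parts in their named cells and handed the job in at about 37 s; the result wasn't shown. On the first try the tee slipped from the grip and fell back to the counter from about 30 mm or a little more, close to the 40 mm drop limit. The tin had not moved, and the reducer was hidden behind the arm in the final picture but was upright when last seen.

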